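# Put the tray's containers back in their own wells and fit the hold-down bar

## Robot

A 6-joint arm with a two-finger parallel gripper is mounted at the origin on a cart in front of the work surface, level with it; the furniture and walls round the work are solid. World frame = base frame: x ahead of the robot, y to its left, z up, the work surface at z = 0. Lengths are in m, angles in rad, forces in N, time in s.
With the tool pointing down it reaches from about 0.375 to 0.9 m from the base axis. Payload 3.1 kg.
Tool frame: the origin (TCP) lies at the very end of the fingers, on their centre line; the grasp point (between the pads) lies 19 mm behind it; z points along the fingers, y is the line along which they close (so a half turn about z gives the same grasp; the last joint's range is limited). The gripper opens to 87 mm and grips with 3 to 60 N. Pads are 19 mm wide; open, the fingers measure 117 mm over their backs; the gripper's body (75 mm by 190 mm) begins 51 mm behind the grasp point.
Start: joints at [1.145, 0.527, 1.433, -0, 1.181, -0.178], TCP at [0.153, 0.606, 0.197] pointing down, gripper open.
Joint ranges: [-3.08, 3.08], [-0.75, 2.2], [0.22, 2.44], [-1.43, 4.57], [0, 2.65], [-2.85, 2.85]. Speed limits (rad/s): [2.79, 2.79, 3.14, 3.14, 3.14, 3.14].

## Interface

Orientations are given as a unit quaternion [x, y, z, w].
In Python, from rig import robot gives the robot as it stands. The module is installed in compiled form; this text tells all that it offers.
- The arm moves only by the tool play_rows, never from a script. Its argument "steps" is one flat list of numbers, 5 for each row, row after row: the opening, from -1 (shut) to 1 (fully open), then the shift along the tool's x, y, z as a fraction of full scale, then the turn about the tool's z as a fraction of full scale. In form: [claw, tx, ty, tz, twist, claw, tx, ty, tz, twist, ...]. A call has exactly 10 rows; each row shifts and turns the commanded pose from where the row before left it, along the tool's axes as they then stand; what a row does not reach is not made up. Full scale, the value 1, is 0.03 m for a shift and 0.1 rad for a turn. A row lasts 1/10 s, in which the tool goes at most 50 mm and 8.59 degrees, less where a joint would pass 70% of its speed; a pose out of reach is approached as far as the arm can. A call with a number of a shift or a turn outside -1 to 1 is refused whole. A call with a gripper value outside its range is refused whole. The fingers move at their own pace and stop on an object; "grip_force" is the grip in N (left out, the last holds). Time passes only in rows, so rows that do not move let the fingers close, or fill a call up. It gives the time, the measured TCP pose, the force, the opening and the grip force at its end, in the units of the state.
- robot.get_obs(): the state, without advancing time (a new reading comes with each control period).
- robot.camera(name): name is "scene" or "top" or "wrist"; returns a dict with "image" (480x640x3 uint8, red, green, blue), "mtx" (3x3 intrinsics, pixels), "D" ([k1, k2, p1, p2, k3] as OpenCV has them; the pictures are not rectified), "rvec" (rotation vector, rad) and "tvec" (3), from world to camera coordinates, as OpenCV has them. Camera axes: x right, y down, z forward; pixel columns grow to the right and rows downward; lengths in m; the calibration is good to about 2 mm. A picture is of the moment at which its call begins. There is no depth.
- robot.hand_in(): hands the job in; it is judged then, once.
The state is a dict: "time": time; "q": joint angles; "joint_velocities": joint speeds; "joint_torque": joint torques, N m; "position": TCP position; "tool_rot": TCP orientation; "ft_force": force on the tool from outside, world axes, zero at the start; "moment": the same for the moment, N m; "grip_width": finger opening in m; "grip_force": force on a finger pad.
Only numpy, scipy, OpenCV 4.12 (cv2) and the standard library are available. Lean on these libraries where they do the work, as an engineer would, in place of code of your own. Each camera call takes 0.05 s, during which the arm holds its last target. There are 200 camera calls.

## Task

The jar, the solder spool and the flux tin in the carry tray stand in one another's wells, so their tops are uneven and the hold-down bar will not go on. Put each in the well that suits its height, so that all the tops come level: the tall jar in the lowest well, the spool in the middle-height well, the flat tin in the highest (set one aside on the small black mat while you change them over, and do not tip any of them over). Then lay the bar along the tray over all three with its ends down in the notches of the two end plates.

Things in the scene. Friction and masses are not known exactly. Their poses are not given: they have to be found in the camera images.
- jar: Amber glass jar with a ribbed black screw cap, the tallest container: upright cylinder 47 mm in diameter, 40 mm high, 80 g. Origin: centre of its underside, z up. Starts in the middle-height well.
- spool: White solder wire spool standing on its flange, the middle one in height: 48 mm in diameter, 30 mm high, 90 g. Origin: centre of its underside, z up. Starts in the highest well.
- tin: Flat round flux tin, white with a yellow lid, the lowest container: 50 mm in diameter, 21 mm high, 50 g. Origin: centre of its underside, z up. Starts in the lowest well.
- bar: Hold-down bar lying on the worktop: aluminium flat 18 mm wide (its x), 236 mm long (its y), 8 mm thick, with a black grip 14 mm wide (x), 56 mm long (y) that rises from 8 to 28 mm above the underside at mid-length; 120 g. Origin: centre of its underside; mid-length, at the grip.
- well_low: Lowest of three grey plastic drop-in wells in the tray: square block 66 x 66 mm with a round recess 60 mm in diameter and 7 mm deep. Origin: centre of its underside (5 mm above the worktop). Recess floor 7 mm above the origin, rim 14 mm. The jar belongs here. The wells are fixed; which of the three stands where in the tray changes.
- well_mid: Middle-height well, otherwise the same: recess floor 17 mm above its origin, rim 24 mm. The spool belongs here.
- well_high: Highest well, otherwise the same: recess floor 27 mm above its origin, rim 34 mm. The tin belongs here.
- tray: Grey fixed tray, 78 mm wide (its x), 226 mm long (its y); wells in a row along y, 68 mm apart, one at its centre. Upright end plates 8 mm thick at y = -109 and +109 mm each have a notch for the bar: floor 54 mm above the worktop, 34 mm wide there, 46 mm at the top (70 mm). Origin: underside centre, at worktop height. Fitted, the bar lies along y on the notch floors, mid over mid, either way round.
- mat: Small black silicone mat on the worktop, 88 x 88 mm, 3 mm thick at its raised border, 2 mm inside: the free spot, kept clear, fixed. Origin: centre of its underside.
Not all that is in view belongs to the job. Several things have the shape of the jar; the one meant has the colours described above.

How it is judged:
At the end, for the whole second after the job is handed in: Jar seated upright in the lowest well, spool in the middle-height one, tin in the highest (within 10 mm of centre, down to 3 mm of the floor); bar level along the tray, both ends on the notch floors (+4/-3 mm), its middle within 14 mm of the tray's, within 0.15 rad of its direction; all at rest (horizontal distance between jar and well_low below 0.01 m and z of jar in the frame of well_low below 0.01 m and angle between each of jar, spool, tin, bar's own z axis and vertical below 0.1 rad and horizontal distance between spool and well_mid below 0.01 m and z of spool in the frame of well_mid below 0.02 m and horizontal distance between tin and well_high below 0.01 m and z of tin in the frame of well_high below 0.03 m and horizontal distance between bar and tray below 0.014 m and z of bar in the frame of tray between 0.051 and 0.058 m and angle between the y axis of bar and the y axis of tray, either way round below 0.15 rad and linear speed of each of jar, spool, tin, bar below 0.02 m/s); the robot touches nothing.
It fails at once if the jar is tipped over (angle between jar's own z axis and vertical above 0.7 rad).
It fails at once if the spool is tipped over (angle between spool's own z axis and vertical above 0.7 rad).
It fails at once if the tin is tipped over (angle between tin's own z axis and vertical above 0.7 rad).
It also fails if it takes over 106 s, if anything falls off the work surface, if the arm or the gripper's body presses on something with over 40 N, if the wrist force passes 120 N, or if a joint passes its speed limit or range.

## Working session

There is one attempt and no reset: what is moved stays moved. The work goes in short steps, Python scripts to look and compute and a tool call to move; the robot and the scene stay as the last step left them, time stands still between calls to the robot, and variables do not carry over. Pictures are saved under pics/ and viewed, at most 14 in all, crops included, and the job is handed in when it is done.

Besides the shell and the picture viewer there is one more tool, called after "Call:" as name(argument=value, ...) on one line, values as JSON. play_rows: Moves the arm, as the interface text tells. Shift numbers are shares of 0.03 m and turn numbers shares of 0.1 rad, none past 1 either way. Its arguments: {"type":"object","properties":{"steps":{"type":"array"},"grip_force":{"type":"number"}},"required":["steps"]}

```bash
mkdir -p pics
cat > h.py <<'E'
import numpy as np, cv2
from rig import robot
from scipy.spatial.transform import Rotation as R
def cam(n,save=None):
    c=robot.camera(n)
    if save: cv2.imwrite('pics/'+save,cv2.cvtColor(c['image'],cv2.COLOR_RGB2BGR))
    return c
def atz(c,px,z):
    "pixel -> world point on plane z"
    Rm=cv2.Rodrigues(np.array(c['rvec'],float))[0]; t=np.array(c['tvec'],float).ravel()
    u=cv2.undistortPoints(np.array([[px]],float),np.array(c['mtx']),np.array(c['D'],float))[0,0]
    d=Rm.T@np.array([u[0],u[1],1]); o=-Rm.T@t
    return o+d*(z-o[2])/d[2]
def ray(c,px):
    a=atz(c,px,0.); b=atz(c,px,.1); return a,(b-a)/np.linalg.norm(b-a)
def tri(obs):
    A=np.zeros((3,3));b=np.zeros(3)
    for c,p in obs:
        o,d=ray(c,p);M=np.eye(3)-np.outer(d,d);A+=M;b+=M@o
    return np.linalg.solve(A,b)
def proj(c,P):
    return cv2.projectPoints(np.array(P,float).reshape(-1,1,3),np.array(c['rvec'],float),np.array(c['tvec'],float),np.array(c['mtx']),np.array(c['D'],float))[0].reshape(-1,2)
E
python3 - <<'E'
from h import *
for n in['scene','top','wrist']:
    c=cam(n,n+'0.png'); Rm=cv2.Rodrigues(np.array(c['rvec']))[0]; print(n,-Rm.T@np.array(c['tvec']).ravel(),Rm[2])
o=robot.get_obs(); print(o); print(R.from_quat(o['tool_rot']).as_matrix().round(3))
E
```

```text
scene [ 0.09387487 -0.3968175   0.84579968] [ 0.42786136  0.48737981 -0.76118038]
top [0.39788668 0.10474317 1.29147182] [ 0.1161564   0.00590384 -0.99321339]
wrist [0.0709275  0.62575884 0.38367542] [ 0.29133472 -0.07452633 -0.95371375]
{'time': 0.15, 'q': array([ 1.14551220e+00,  5.28243940e-01,  1.43360201e+00,  2.53774394e-05,
        1.18140406e+00, -1.78534864e-01]), 'joint_velocities': array([ 2.21209805e-05, -3.61180488e-03, -3.89946495e-03, -1.03628831e-03,
        1.77368856e-04,  4.60980624e-04]), 'joint_torque': array([ 5.96904956e-04, -4.40430737e+01, -1.76841688e+01,  6.33585406e-02,
        5.51895727e-02, -9.37962523e-05]), 'position': array([0.15239169, 0.60551864, 0.19620371]), 'tool_rot': array([ 1.23066632e-01,  9.92398064e-01, -7.87707354e-04, -2.57606218e-04]), 'ft_force': array([-0.03128708, -0.85109935,  1.18911352]), 'moment': array([ 0.07244164, -0.03961775,  0.00512708]), 'grip_force': 0.0, 'grip_width': 0.08647502892777313}
[[-0.97   0.244 -0.001]
 [ 0.244  0.97  -0.002]
 [ 0.    -0.002 -1.   ]]
```

View pics/scene0.png

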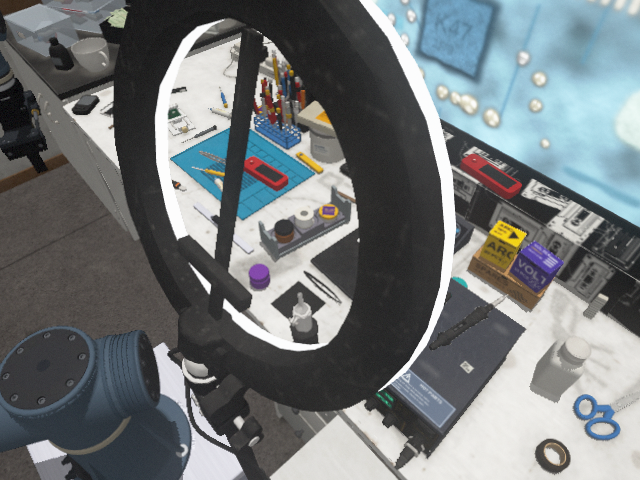

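View pics/top0.png

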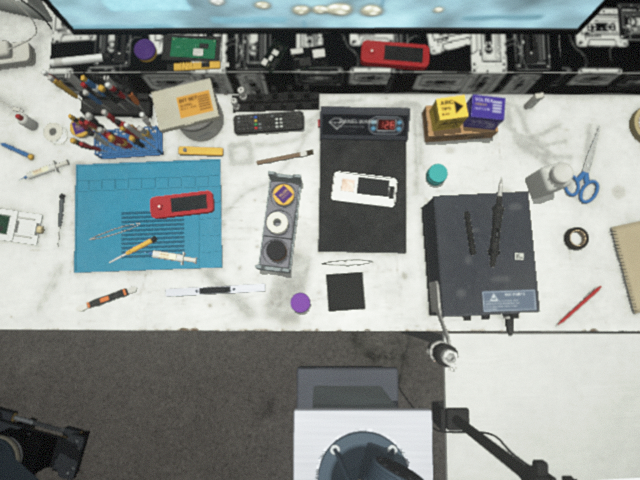

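Top view shows the tray at about (279,225), with the tin at (283,194), spool at (277,222) and dark jar at (275,250). The mat is at (347,292) and the bar at (215,291). Jar-shaped candidates are the dark one in the tray (275,250), a purple one (300,302), a teal one (436,175) and a purple one far off (145,48). By description I choose the one in the tray, and will check it in a close crop.

Run:
```python
from h import *
t=cam('top'); s=cam('scene')
a=cv2.resize(t['image'][160:320,155:375],None,fx=3.6,fy=3.6,interpolation=cv2.INTER_CUBIC)
cv2.imwrite('pics/c1.png',a[:,:,::-1])
a=cv2.resize(s['image'][180:350,180:370],None,fx=3.5,fy=3.5,interpolation=cv2.INTER_CUBIC)
cv2.imwrite('pics/c2.png',a[:,:,::-1])
for n,p,z in[('tin',(283,194),.033),('spool',(277,222),.062),('jar',(275,250),.062),('mat',(347,292),0),('bar',(215,291),.02)]: print(n,atz(t,p,z).round(3))
```

```text
tin [0.653 0.186 0.033]
spool [0.582 0.197 0.062]
jar [0.517 0.201 0.062]
mat [0.424 0.034 0.   ]
bar [0.425 0.343 0.02 ]
```

View pics/c1.png

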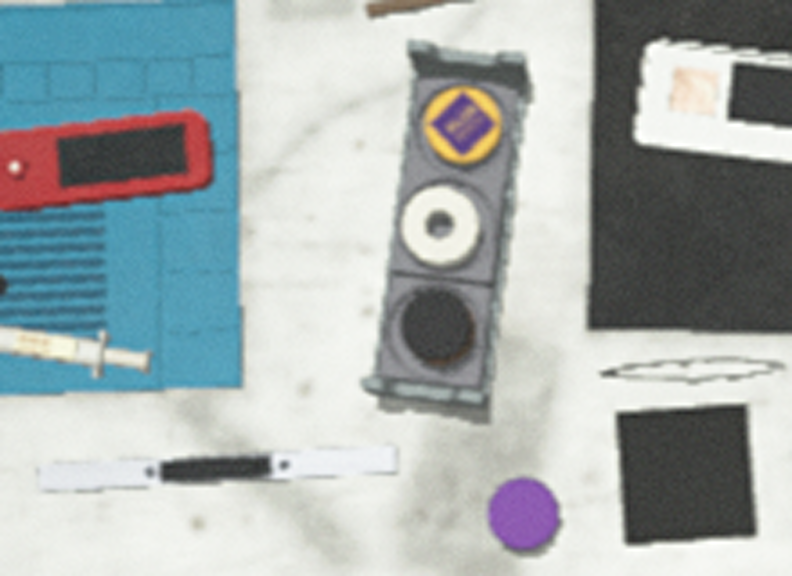

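View pics/c2.png

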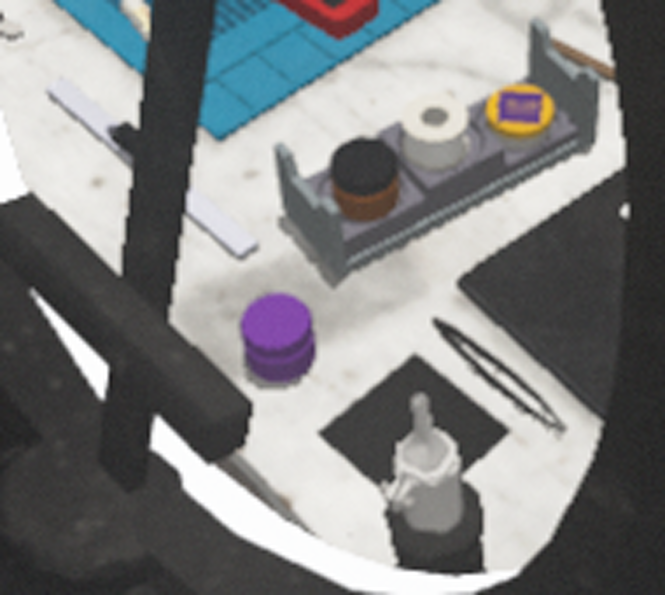

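The crops confirm the choice: an amber jar with a black cap in the near well, the white spool in the centre well, and the tin with its yellow lid in the far, lowest well. Next I move over the tray to get wrist views.

Call:
play_rows(steps=[1,-0.8,-0.5,-0.2,-0.06,1,-0.8,-0.5,-0.2,-0.06,1,-0.8,-0.5,-0.2,-0.06,1,-0.8,-0.5,-0.2,-0.06,1,-0.8,-0.5,-0.2,-0.06,1,-0.8,-0.5,-0.2,-0.06,1,-0.8,-0.5,-0.2,-0.06,1,-0.8,-0.5,-0.2,-0.06,1,-0.8,-0.5,-0.2,-0.06,1,-0.8,-0.5,-0.2,-0.06], grip_force=15)

```text
time: 1.25
position: [0.3548, 0.4064, 0.2572]
tool_rot: [0.093, 0.996, -0.0, -0.0]
ft_force: [0.4, 1.1, -0.4]
grip_width: 0.0871
grip_force: 0.0
```

Call:
play_rows(steps=[1,-0.8,-0.5,-0.15,-0.06,1,-0.8,-0.5,-0.15,-0.06,1,-0.8,-0.5,-0.15,-0.06,1,-0.8,-0.5,-0.15,-0.06,1,-0.8,-0.5,-0.15,-0.06,1,-0.8,-0.5,-0.15,-0.06,1,-0.8,-0.5,-0.15,-0.06,1,-0.8,-0.5,-0.15,-0.06,1,0,0,0,0,1,0,0,0,0])

```text
time: 2.25
position: [0.5236, 0.257, 0.2926]
tool_rot: [0.07, 0.998, 0.0, -0.001]
ft_force: [0.4, 0.1, 0.5]
grip_width: 0.0871
grip_force: 0.0
```

Run:
```python
from h import *
import pickle
c=cam('wrist','w1.png'); pickle.dump(c,open('w1.pkl','wb'))
o=robot.get_obs(); print(o['time'],o['q'],o['position'],R.from_quat(o['tool_rot']).as_matrix().round(3)); print(c['mtx'])
```

```text
2.3 [ 2.65562052e-01  3.75566708e-01  1.41732657e+00  5.79425170e-04
  1.35006115e+00 -1.16621572e+00] [0.52293426 0.25745726 0.29257533] [[-0.99   0.139 -0.001]
 [ 0.139  0.99   0.   ]
 [ 0.001 -0.    -1.   ]]
[[395.1295454    0.         316.66345348]
 [  0.         395.1295454  237.24452978]
 [  0.           0.           1.        ]]
```

View pics/w1.png

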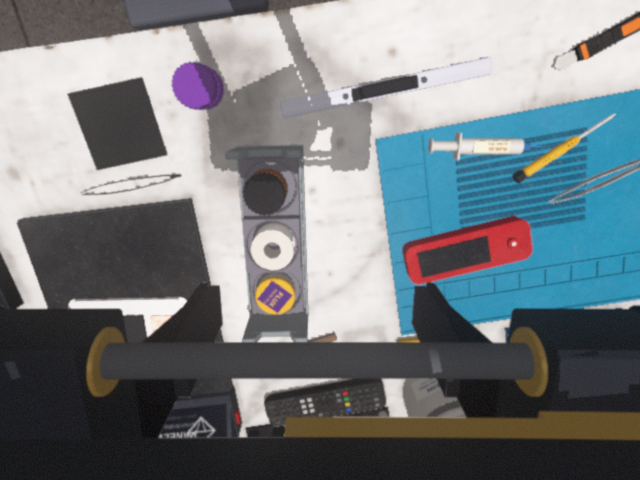

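Wrist view: jar cap near (265,191), spool (272,245), tin (277,294), mat (117,122), bar grip (387,86). I'll take a second view from a shifted pose and triangulate.

Call:
play_rows(steps=[1,0.5,-0.5,0,0,1,0.5,-0.5,0,0,1,0.5,-0.5,0,0,1,0.5,-0.5,0,0,1,0.1,-0.2,0,0,1,0,0,0,0,1,0,0,0,0,1,0,0,0,0,1,0,0,0,0,1,0,0,0,0])

```text
time: 3.3
position: [0.4525, 0.2009, 0.2927]
tool_rot: [0.069, 0.998, 0.0, -0.0]
ft_force: [0.1, -0.2, 0.0]
grip_width: 0.0864
grip_force: 0.0
```

Run:
```python
from h import *
import pickle
c=cam('wrist','w2.png'); pickle.dump(c,open('w2.pkl','wb'))
```

```text
(no output)
```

View pics/w2.png

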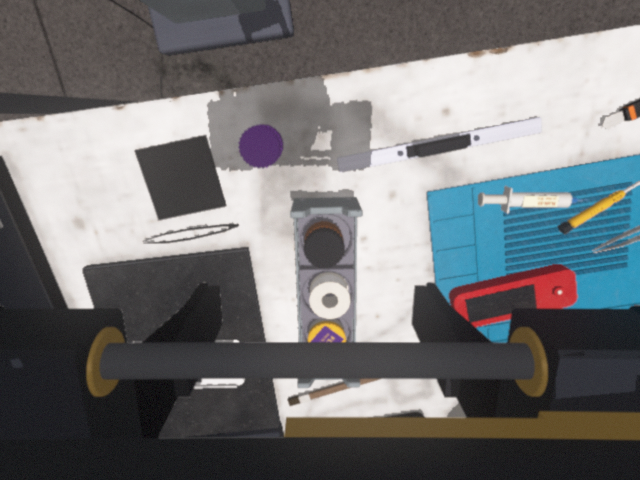

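```bash
cat > seg.py <<'E'
from h import *
def comp(c,seed,f,roi=45):
    im=c['image']; hsv=cv2.cvtColor(im,cv2.COLOR_RGB2HSV).astype(int); m=f(hsv).astype(np.uint8)
    k=np.zeros_like(m); x,y=seed; k[max(0,y-roi):y+roi,max(0,x-roi):x+roi]=1
    m=cv2.morphologyEx(m*k,cv2.MORPH_OPEN,np.ones((2,2),np.uint8))
    n,l,st,ce=cv2.connectedComponentsWithStats(m)
    lab=l[y-6:y+7,x-6:x+7]; lab=lab[lab>0]; i=np.bincount(lab).argmax()
    cs,_=cv2.findContours((l==i).astype(np.uint8),cv2.RETR_EXTERNAL,cv2.CHAIN_APPROX_NONE)
    h=cv2.convexHull(max(cs,key=cv2.contourArea))
    return h,cv2.fitEllipse(h) if len(h)>5 else None,cv2.minAreaRect(h)
dark=lambda h:h[...,2]<62
white=lambda h:(h[...,2]>165)&(h[...,1]<60)
yel=lambda h:(h[...,1]>110)&(h[...,2]>60)
E
python3 - <<'E'
from seg import *
import pickle
w1=pickle.load(open('w1.pkl','rb'));w2=pickle.load(open('w2.pkl','rb'));t=cam('top')
for n,f,s,roi in[('jar',dark,[(265,191),(324,245),(275,250)],(26,26,18)),('spool',white,[(260,240),(318,297),(270,222)],(26,26,16)),('tin',yel,[(277,294),None,(283,194)],(22,22,15)),('mat',dark,[(117,122),(180,177),(347,292)],(60,60,30)),('grip',dark,[(387,86),(438,146),(215,290)],(40,40,22))]:
    obs=[]
    for c,p,r in zip((w1,w2,t),s,roi):
        if p is None: continue
        h,e,mr=comp(c,p,f,r); b=mr if n in('mat','grip') else e
        print(n,np.round(b[0],1),np.round(b[1],1),round(b[2],1)); obs.append((c,b[0]))
    print('  all',tri(obs).round(4),' pair',tri(obs[:2]).round(4),' first+top',tri([obs[0],obs[-1]]).round(4))
E
```

```text
jar [265.7 188.9] [29.6 38.5] 103.8Traceback (most recent call last):
  File "<stdin>", line 8, in <module>
  File "seg.py", line 7, in comp
    lab=l[y-6:y+7,x-6:x+7]; lab=lab[lab>0]; i=np.bincount(lab).argmax()
                                              ~~~~~~~~~~~~~~~~~~~~~~~^^
ValueError: attempt to get argmax of an empty sequence
```

Run:
```python
from seg import *
import pickle
w1=pickle.load(open('w1.pkl','rb'));w2=pickle.load(open('w2.pkl','rb'));t=cam('top');pickle.dump(t,open('t.pkl','wb'))
f=lambda im,x,y,w,h,s:cv2.resize(im[y:y+h,x:x+w],None,fx=s,fy=s,interpolation=cv2.INTER_CUBIC)
a=f(w1['image'],220,140,100,200,3);b=f(w2['image'],280,188,90,200,3)[:600];d=f(t['image'],252,166,54,120,4)[:600]
o=np.zeros((600,790,3),np.uint8);o[:,:300]=a;o[:,300:570]=b;o[:480,570:786]=d
cv2.imwrite('pics/m.png',o[:,:,::-1])
for c,p in((w1,(265,191)),(w2,(324,245)),(t,(275,250))): print(c['image'][p[1]-3:p[1]+3:3,p[0]-16:p[0]+18:4].max(-1))
```

```text
[[64 60 63 61 61 62 63 64 61]
 [63 62 62 62 62 64 60 64 64]]
[[66 67 67 67 69 66 69 70 66]
 [65 65 67 68 66 66 66 69 67]]
[[128 131  87 121 116 119 110  54 128]
 [131 134  99 119 118 123  95  56  89]]
```

View pics/m.png

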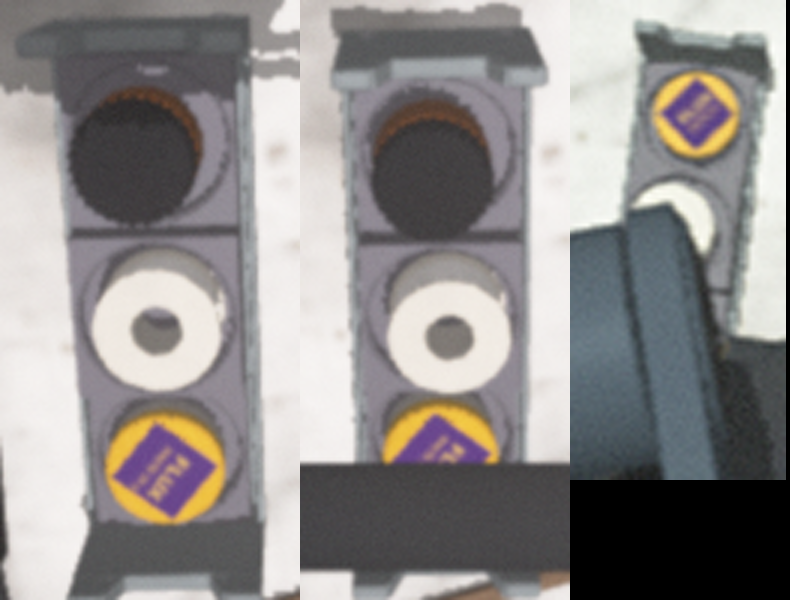

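Run:
```python
from seg import *
import pickle
w1=pickle.load(open('w1.pkl','rb'));w2=pickle.load(open('w2.pkl','rb'));t=pickle.load(open('t.pkl','rb'))
t['image']=cv2.cvtColor(cv2.imread('pics/top0.png'),cv2.COLOR_BGR2RGB)
dark=lambda h:(h[...,2]<80)&(h[...,1]<90)
for n,s in dict(jar=[(264.5,193.5),(324.2,248.2),(276.4,250.3)],spool=[(272.8,249.3),(329.8,300),(276.9,222.5)],tin=[(275,296),(283.3,194.7)]).items():
    cs=[w1,w2,t] if len(s)==3 else [w1,t]; o=list(zip(cs,s))
    print(n,tri(o).round(4),tri(o[:2]).round(4)); z=tri(o)[2]
for n,s,roi in[('mat',[(117,122),(180,177),(347,292)],(60,60,30)),('grip',[(387,86),(438,146),(215,290)],(40,40,22))]:
    o=[]
    for c,p,r in zip((w1,w2,t),s,roi):
        h,e,b=comp(c,p,dark,r); print(np.round(b[0],1),np.round(b[1],1)); o.append((c,b[0]))
        z=.002 if n=='mat' else .028
        print('  corners@z',[atz(c,q,z)[:2].round(3).tolist() for q in cv2.boxPoints(b)])
    print(n,tri(o).round(4),tri(o[:2]).round(4))
# bar ends white mask
for c,pp in((w1,[(283,107),(491,66)]),(w2,[(338,162),(541,125)])): print('ends',[atz(c,q,.008).round(4) for q in pp])
# tray: dark seams/end plates, by eye: top rim of plates
```

```text
jar [0.5177 0.1996 0.0489] [0.5153 0.2009 0.0577]
spool [0.5815 0.1982 0.0542] [0.5787 0.199  0.0606]
tin [0.6528 0.1855 0.024 ] [0.6528 0.1855 0.024 ]
[118.4 124.7] [85.5 74. ]
  corners@z [[0.384, -0.004], [0.372, 0.081], [0.462, 0.086], [0.477, -0.004]]
[181.5 178.9] [73.2 72.8]
  corners@z [[0.385, -0.004], [0.376, 0.083], [0.463, 0.086], [0.473, -0.006]]
[346.  292.4] [35.4 34.7]
  corners@z [[0.461, 0.081], [0.468, -0.001], [0.385, -0.007], [0.378, 0.074]]
mat [ 0.423   0.0369 -0.0047] [0.4225 0.0412 0.005 ]
[385.4  88.1] [12.2 65.1]
  corners@z [[0.422, 0.31], [0.418, 0.378], [0.431, 0.38], [0.434, 0.311]]
[439.2 147.2] [12.  62.8]
  corners@z [[0.421, 0.308], [0.417, 0.376], [0.43, 0.378], [0.434, 0.309]]
[215. 291.] [ 4. 28.]
  corners@z [[0.43, 0.375], [0.43, 0.309], [0.42, 0.309], [0.42, 0.374]]
grip [0.4258 0.3446 0.0218] [0.4263 0.3462 0.0179]
ends [array([0.4292, 0.2318, 0.008 ]), array([0.4199, 0.4644, 0.008 ])]
ends [array([0.4281, 0.2298, 0.008 ]), array([0.4194, 0.4641, 0.008 ])]
```

```bash
cat > ov.py <<'E'
from seg import *
import pickle,sys
w1=pickle.load(open('w1.pkl','rb'));w2=pickle.load(open('w2.pkl','rb'))
def model(cx,cy,a):
    u=np.array([np.cos(a),np.sin(a)]);v=np.array([-u[1],u[0]])   # u: tray length towards far
    P=lambda l,s,z:[*(np.array([cx,cy])+l*u+s*v),z]
    L=[];th=np.linspace(0,2*np.pi,40)
    for l,z in((-.068,.029),(0,.039),(.068,.019)):
        L.append(([P(l+.03*np.cos(q),.03*np.sin(q),z) for q in th],(0,255,0)))
        L.append(([P(l+i*.033,j*.033,z) for i,j in((-1,-1),(-1,1),(1,1),(1,-1),(-1,-1))],(0,255,255)))
    for l in(-.113,-.105,.105,.113):
        L.append(([P(l,s,z) for s,z in((-.039,0),(-.039,.07),(-.023,.07),(-.017,.054),(.017,.054),(.023,.07),(.039,.07),(.039,0))],(255,0,0)))
    return L
def draw(c,L,box,s):
    x,y,w,h=box; im=cv2.resize(c['image'][y:y+h,x:x+w],None,fx=s,fy=s,interpolation=cv2.INTER_CUBIC).copy()
    for pts,col in L:
        q=((proj(c,pts)-[x,y]+.5)*s).round().astype(np.int32); cv2.polylines(im,[q.reshape(-1,1,2)],False,col,1)
    return im
E
python3 - <<'E'
from ov import *
for n,p,z in(('jar',(264.5,193.5),.062),('spool',(272.8,249.3),.062),('tin',(275,296),.033),('seam',(271.6,217),.029)): print(n,atz(w1,p,z).round(4))
for n,p,z in(('jar',(324.2,248.2),.062),('spool',(329.8,300),.062),('seam',(325,267),.029)): print(n,atz(w2,p,z).round(4))
sm=[atz(w1,p,.029)[:2] for p in((243.3,217.3),(300,216.7))]; print('seam dir',sm,np.degrees(np.arctan2(*(sm[1]-sm[0])[::-1])))
L=model(.583,.195,np.radians(-7))
o=np.hstack([draw(w1,L,(215,135,110,215),2.75)[:590],draw(w2,L,(275,183,110,215),2.75)[:590]])
cv2.imwrite('pics/o1.png',o[:,:,::-1])
E
```

```text
jar [0.5144 0.2018 0.062 ]
spool [0.578  0.1996 0.062 ]
tin [0.6485 0.187  0.033 ]
seam [0.5489 0.1998 0.029 ]
jar [0.514  0.2008 0.062 ]
spool [0.5783 0.1988 0.062 ]
seam [0.5497 0.1976 0.029 ]
seam dir [array([0.54464839, 0.16673469]), array([0.55326929, 0.23293129])] 82.58002870836125
```

View pics/o1.png

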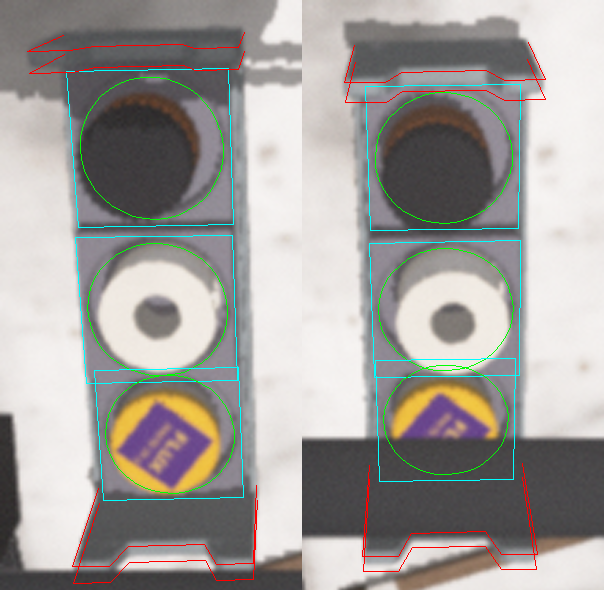

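The overlay fits with the tray centre at about (0.5815, 0.196) and yaw -7.3°. I triangulated the jar and spool tops at about 0.058 and 0.061 m, against 0.062 m nominal. I'll grasp the jar first.

Call:
play_rows(steps=[1,-0.4,0.06,1,0,1,-0.4,0.06,1,0,1,-0.4,0.06,1,0,1,-0.4,0.06,1,0,1,-0.4,0.06,1,0,1,0,0,1,0,1,0,0,1,0,1,0,0,0.9,0,1,0,0,0.4,0,1,0,0,0.3,0])

```text
time: 4.45
position: [0.5128, 0.2013, 0.034]
tool_rot: [0.069, 0.998, -0.0, -0.0]
ft_force: [0.6, -0.0, 0.9]
grip_width: 0.0871
grip_force: 0.0
```

Call:
play_rows(steps=[-1,0,0,0,0,-1,0,0,0,0,-1,0,0,0,0,-1,0,0,0,0,-1,0,0,0,0,-1,0,0,0,0,-1,0,0,0,0,-1,0,0,0,0,-1,0,0,0,0,-1,0,0,0,0], grip_force=15)

```text
time: 5.45
position: [0.513, 0.2014, 0.0353]
tool_rot: [0.069, 0.998, 0.0, 0.0]
ft_force: [-0.6, -0.3, 5.4]
grip_width: 0.0446
grip_force: 15.0
```

Call:
play_rows(steps=[-1,0,0,-0.75,0,-1,0,0,-0.75,0,-1,0,0,-0.75,0,-1,0,0,-0.75,0,-1,0.36,-0.96,0,0,-1,0.36,-0.96,0,0,-1,0.36,-0.96,0,0,-1,0.36,-0.96,0,0,-1,0.36,-0.96,0,0,-1,0.36,-0.96,0,0])

```text
time: 6.45
position: [0.4237, 0.0383, 0.1246]
tool_rot: [0.069, 0.998, 0.0, -0.0]
ft_force: [0.8, -0.1, -0.5]
grip_width: 0.0448
grip_force: 15.0
```

Call:
play_rows(steps=[-1,0,0,0,0,-1,0,0,0.5,0,-1,0,0,0.5,0,-1,0,0,0.5,0,-1,0,0,0.5,0,-1,0,0,0.5,0,-1,0,0,0.5,0,-1,0,0,0.2,0,-1,0,0,0,0,-1,0,0,0,0])

```text
time: 7.45
position: [0.4251, 0.0393, 0.0291]
tool_rot: [0.069, 0.998, 0.0, 0.0]
ft_force: [-0.5, -0.3, -1.1]
grip_width: 0.0445
grip_force: 15.0
```

Call:
play_rows(steps=[-1,0,0,0.1,0,-1,0,0,0.1,0,-1,0,0,0.1,0,-1,0,0,0.1,0,-1,0,0,0.05,0,-1,0,0,0,0,-1,0,0,0,0,-1,0,0,0,0,-1,0,0,0,0,-1,0,0,0,0])

```text
time: 8.45
position: [0.4248, 0.0391, 0.0155]
tool_rot: [0.069, 0.998, -0.0, 0.0]
ft_force: [0.3, 1.0, -0.6]
grip_width: 0.0453
grip_force: 15.0
```

Run:
```python
from h import *
t=cam('scene'); t2=cam('wrist'); o=robot.get_obs(); print(o['position'],o['ft_force'],o['q'])
a=cv2.resize(t['image'][200:350,180:370],(570,450),interpolation=cv2.INTER_CUBIC)
cv2.imwrite('pics/s2.png',a[:,:,::-1])
```

```text
[0.42479467 0.03910888 0.01545064] [ 0.71698096 -0.12219654 -2.08742986] [-1.71418790e-01  6.30261059e-01  2.06708380e+00 -1.83767363e-05
  4.44136483e-01 -1.60338502e+00]
```

Call:
play_rows(steps=[1,0,0,0,0,1,0,0,0,0,1,0,0,0,0,1,0,0,0,0,1,0,0,0,0,1,0,0,-0.6,0,1,0,0,-0.8,0,1,0,0,-0.8,0,1,0,0,-0.8,0,1,0,0,-0.7,0])

```text
time: 9.55
position: [0.4246, 0.0391, 0.1276]
tool_rot: [0.069, 0.998, -0.0, 0.0]
ft_force: [0.3, -0.4, -0.2]
grip_width: 0.0872
grip_force: 0.0
```

Call:
play_rows(steps=[1,-0.72,1,0,0,1,-0.72,1,0,0,1,-0.72,1,0,0,1,-0.72,1,0,0,1,-0.72,1,0,0,1,-0.72,1,0,0,1,0,0,0,0,1,0,0,0,0,1,0,0,0,0,1,0,0,0,0])

```text
time: 10.55
position: [0.5767, 0.1985, 0.1263]
tool_rot: [0.07, 0.998, -0.0, -0.001]
ft_force: [0.1, -0.1, -0.7]
grip_width: 0.0872
grip_force: 0.0
```

Run:
```python
from h import *
import pickle
c=cam('wrist');cv2.imwrite('pics/w3.png',c['image'][:,:,::-1]);pickle.dump(c,open('w3.pkl','wb'))
```

```text
(no output)
```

View pics/w3.png

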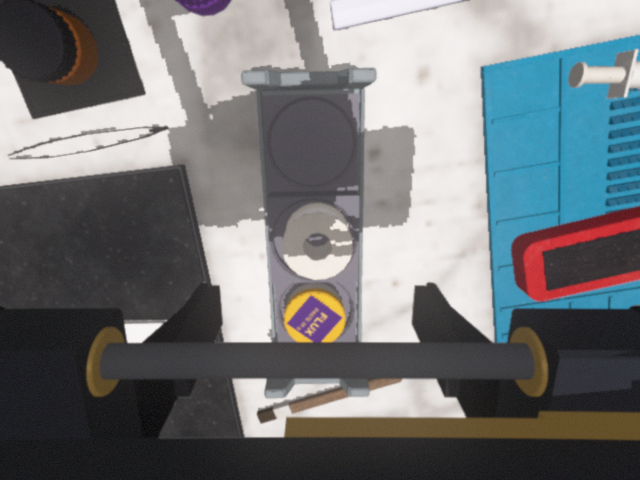

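Jar stands upright on the mat at about (45,40). The empty mid well's recess is centred near (312,141), which I'll use as a check on the tray pose.

Run:
```python
from h import *
import pickle
c=pickle.load(open('w3.pkl','rb'))
print('well',atz(c,(312,141),.029),'expected .514 .2046'); print('spool',atz(c,(318,242),.062)); print('tin',atz(c,(316,318),.033))
print(np.linalg.norm(atz(c,(268,141),.029)-atz(c,(357,141),.029)), 'seam',atz(c,(313,193),.029))
for l in[-.068,0,.068]: print(.5815+.992*l,.196-.127*l)
```

```text
well [0.51187288 0.20405129 0.029     ] expected .514 .2046
spool [0.57556641 0.19928049 0.062     ]
tin [0.64776446 0.18768176 0.033     ]
0.0624056103879701 seam [0.54849109 0.19949616 0.029     ]
0.5140440000000001 0.204636
0.5815 0.196
0.648956 0.187364
```

Call:
play_rows(steps=[1,0,0,0.5,0,1,0,0,0.5,0,1,0,0,0.5,0,1,0,0,0.5,0,1,0,0,0.4,0,1,0,0,0.3,0,1,0,0,0.1,0,1,0,0,0,0,1,0,0,0,0,1,0,0,0,0])

```text
time: 11.6
position: [0.5786, 0.1996, 0.0431]
tool_rot: [0.069, 0.998, 0.0, 0.001]
ft_force: [0.1, -0.4, -1.0]
grip_width: 0.087
grip_force: 0.0
```

Call:
play_rows(steps=[-1,0,0,0,0,-1,0,0,0,0,-1,0,0,0,0,-1,0,0,0,0,-1,0,0,0,0,-1,0,0,0,0,-1,0,0,0,0,-1,0,0,0,0,-1,0,0,0,0,-1,0,0,0,0])

```text
time: 12.6
position: [0.578, 0.1995, 0.0424]
tool_rot: [0.069, 0.998, 0.0, -0.0]
ft_force: [-0.1, -0.3, -0.7]
grip_width: 0.0149
grip_force: 0.0
```

Run:
```python
from h import *
c=cam('wrist');s=cam('scene')
a=cv2.resize(s['image'][195:265,240:360],(600,350),interpolation=cv2.INTER_CUBIC)
o=np.hstack([cv2.resize(c['image'],(400,300)),cv2.resize(a,(400,300))])
cv2.imwrite('pics/x1.png',o[:,:,::-1]); ob=robot.get_obs(); print(ob['grip_width'],ob['grip_force'],ob['position'])
```

```text
0.0071862545744963355 0.0 [0.57799985 0.19944308 0.04244519]
```

View pics/x1.png

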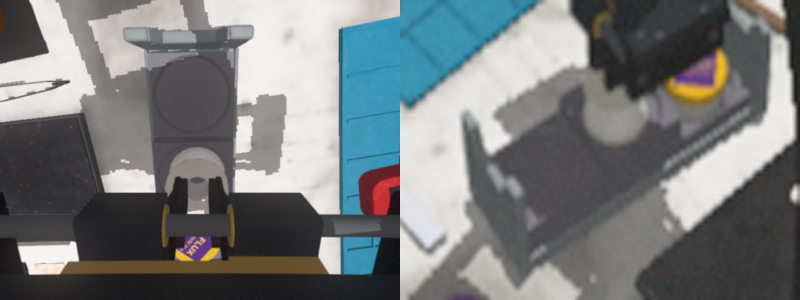

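Run:
```python
from h import *
import pickle
c=cam('wrist'); ob=robot.get_obs(); p=ob['position']; Rm=R.from_quat(ob['tool_rot']).as_matrix()
print('tcp',proj(c,p),'grasp',proj(c,p-Rm[:,2]*.019), proj(c,p-Rm[:,2]*.05))
a=cv2.resize(c['image'][220:420,220:420],(600,600),interpolation=cv2.INTER_CUBIC); cv2.imwrite('pics/x2.png',a[:,:,::-1])
pickle.dump(c,open('w4.pkl','wb'))
print(ob['grip_width'],ob['grip_force'])
w3=pickle.load(open('w3.pkl','rb')); print(proj(w3,[.4246,.0391,.042]),'jar cap in w3 seen right edge ~ (78,40)', atz(w3,(78,40),.04))
```

```text
tcp [[317.25243573 283.02260391]] grasp [[317.34706104 299.65220095]] [[317.54889132 335.10649673]]
0.004571775131659924 0.0
[[24.39299044 34.36558115]] jar cap in w3 seen right edge ~ (78,40) [0.4312028 0.0690855 0.04     ]
```

View pics/x2.png

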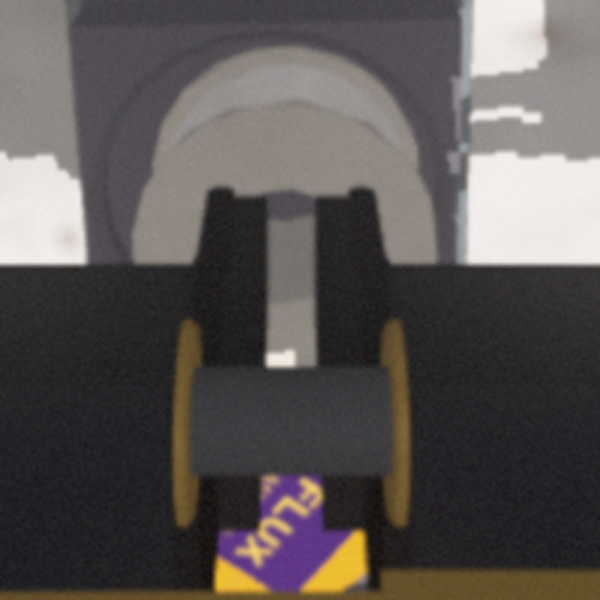

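Run:
```python
from h import *
import pickle
c=pickle.load(open('w4.pkl','rb'))
th=np.linspace(0,2*np.pi,73)
for z in(.012,.022,.032,.042,.052,.062):
    for r in(.024,):
        q=(proj(c,[[.578+r*np.cos(a),.199+r*np.sin(a),z] for a in th])-220)*3
        print(z,r,q.min(0).round(),q.max(0).round())
o=robot.get_obs();print(o['joint_torque'].round(2),o['ft_force'],o['grip_width'])
```

```text
0.012 0.024 [167.   8.] [411. 236.]
0.022 0.024 [162.  23.] [416. 260.]
0.032 0.024 [156.  39.] [422. 285.]
0.042 0.024 [150.  56.] [428. 312.]
0.052 0.024 [143.  75.] [435. 342.]
0.062 0.024 [136.  97.] [443. 375.]
[ 0.000e+00 -4.614e+01 -1.198e+01 -1.000e-02  8.000e-02  0.000e+00] [1.0013947  0.56976977 0.5799125 ] 0.004571775131659924
```

Arms-length reasoning: the fingers closed fully without contact just above the spool top (0.062 m) while the reported TCP was 0.042. So the real fingertips sit about 20 mm above the reported TCP, and the spool is undisturbed. I'll reopen, go 20 mm lower and close again.

Call:
play_rows(steps=[1,0,0,0,0,1,0,0,0,0,1,0,0,0,0,1,0,0,0,0,1,0,0,0,0,1,0,0,0,0,1,0,0,0,0,1,0,0,0,0,1,0,0,0,0,1,0,0,0,0])

```text
time: 13.75
position: [0.578, 0.1995, 0.0424]
tool_rot: [0.069, 0.998, 0.0, -0.0]
ft_force: [-0.1, 0.4, -0.9]
grip_width: 0.0766
grip_force: 0.0
```

Call:
play_rows(steps=[1,0,0,0,0,1,0,0,0.1,0,1,0,0,0.1,0,1,0,0,0.1,0,1,0,0,0.1,0,1,0,0,0.1,0,1,0,0,0.1,0,1,0,0,0.05,0,1,0,0,0,0,1,0,0,0,0])

```text
time: 14.75
position: [0.578, 0.1995, 0.023]
tool_rot: [0.069, 0.998, 0.0, 0.0]
ft_force: [0.9, 0.1, -0.1]
grip_width: 0.087
grip_force: 0.0
```

Call:
play_rows(steps=[-1,0,0,0,0,-1,0,0,0,0,-1,0,0,0,0,-1,0,0,0,0,-1,0,0,0,0,-1,0,0,0,0,-1,0,0,0,0,-1,0,0,0,0,-1,0,0,0,0,-1,0,0,0,0])

```text
time: 15.75
position: [0.578, 0.1994, 0.023]
tool_rot: [0.069, 0.998, -0.0, -0.0]
ft_force: [0.2, 0.3, 0.6]
grip_width: 0.0474
grip_force: 15.0
```

Call:
play_rows(steps=[-1,0,0,-0.5,0,-1,0,0,-0.5,0,-1,0.53,-0.03,0,0,-1,0.53,-0.03,0,0,-1,0.53,-0.03,0,0,-1,0.54,-0.03,0,0,-1,0,0,0,0,-1,0,0,0.3,0,-1,0,0,0.3,0,-1,0,0,0.2,0])

```text
time: 16.75
position: [0.515, 0.2046, 0.028]
tool_rot: [0.07, 0.998, 0.0, 0.0]
ft_force: [-0.3, 0.1, -1.1]
grip_width: 0.0474
grip_force: 15.0
```

Call:
play_rows(steps=[-1,0,0,0.1,0,-1,0,0,0.1,0,-1,0,0,0.1,0,-1,0,0,0.1,0,-1,0,0,0.1,0,-1,0,0,0.05,0,-1,0,0,0,0,-1,0,0,0,0,-1,0,0,0,0,-1,0,0,0,0])

```text
time: 17.75
position: [0.5142, 0.2047, 0.0129]
tool_rot: [0.069, 0.998, -0.0, 0.0]
ft_force: [-2.0, -1.2, 5.9]
grip_width: 0.0476
grip_force: 15.0
```

Call:
play_rows(steps=[1,0,0,0,0,1,0,0,0,0,1,0,0,0,0,1,0,0,0,0,1,0,0,0,0,1,0,0,0,0,1,0,0,-0.5,0,1,0,0,-0.7,0,1,0,0,-0.7,0,1,0,0,-0.7,0])

```text
time: 18.75
position: [0.514, 0.2047, 0.0911]
tool_rot: [0.069, 0.998, -0.0, -0.0]
ft_force: [0.9, 1.0, 0.1]
grip_width: 0.0869
grip_force: 0.0
```

Call:
play_rows(steps=[1,-0.7,0,0,0,1,-0.75,0,0,0,1,-0.75,0.02,0,0,1,-0.75,0.02,0,0,1,-0.75,0,0,0,1,-0.7,0,0,0,1,0,0,0.5,0,1,0,0,0.5,0,1,0,0,0.5,0,1,0,0,0.3,0])

```text
time: 19.75
position: [0.6419, 0.1877, 0.0335]
tool_rot: [0.069, 0.998, -0.0, -0.003]
ft_force: [-0.7, 0.3, 0.2]
grip_width: 0.0869
grip_force: 0.0
```

Call:
play_rows(steps=[1,0,0,0,0,1,0,0,0.2,0,1,0,0,0.2,0,1,0,0,0.2,0,1,0,0,0.2,0,1,0,0,0.1,0,1,0,0,0.05,0,1,0,0,0,0,1,0,0,0,0,1,0,0,0,0])

```text
time: 20.75
position: [0.6454, 0.1877, 0.0082]
tool_rot: [0.069, 0.998, 0.0, 0.0]
ft_force: [-0.8, 0.0, 0.2]
grip_width: 0.0873
grip_force: 0.0
```

Run:
```python
from h import *
o=robot.get_obs(); print(o['position'],o['ft_force'],o['q'])
c=cam('wrist'); s=cam('scene')
a=cv2.resize(s['image'][180:270,240:375],(400,267),interpolation=cv2.INTER_CUBIC)
im=np.zeros((300,800,3),np.uint8); im[:,:400]=cv2.resize(c['image'],(400,300)); im[:267,400:]=a
cv2.imwrite('pics/x3.png',im[:,:,::-1])
```

```text
[0.64538517 0.18765797 0.00823278] [-0.82232331  0.01508014  0.18218813] [ 1.17065957e-01  8.21405007e-01  1.43123047e+00 -2.57555206e-05
  8.88365824e-01 -1.31488199e+00]
```

View pics/x3.png

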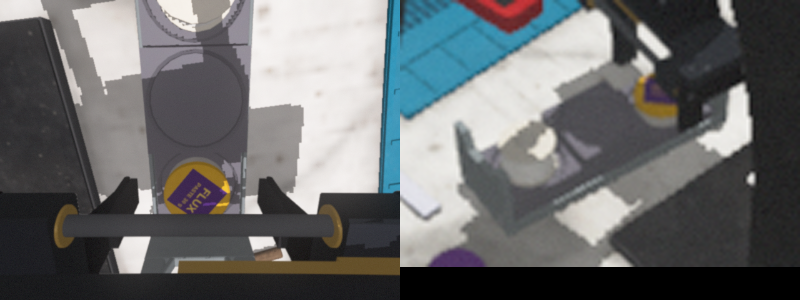

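Spool is upright in the near well and the high well is free, with its recess near (314,160) full-scale. Now I'll lower onto the tin and grip it.

Call:
play_rows(steps=[1,0,0,0.1,0,1,0,0,0.1,0,1,0,0,0,0,-1,0,0,0,0,-1,0,0,0,0,-1,0,0,0,0,-1,0,0,0,0,-1,0,0,0,0,-1,0,0,0,0,-1,0,0,0,0])

```text
time: 21.85
position: [0.6452, 0.1876, 0.002]
tool_rot: [0.069, 0.998, -0.0, 0.0]
ft_force: [-0.3, -0.2, 0.7]
grip_width: 0.0484
grip_force: 15.0
```

Call:
play_rows(steps=[-1,0,0,0,0,-1,0,0,0,0,-1,0,0,0,0,-1,0,0,0,0,-1,0,0,0,0,-1,0,0,0,0,-1,0,0,0,0,-1,0,0,0,0,-1,0,0,0,0,-1,0,0,0,0])

```text
time: 22.85
position: [0.6451, 0.1877, 0.002]
tool_rot: [0.069, 0.998, -0.0, 0.0]
ft_force: [0.5, 0.1, 1.7]
grip_width: 0.0489
grip_force: 15.0
```

Run:
```python
from h import *
c=cam('wrist')
dz=.0022-.0082
# same pixel measured 6 mm higher: shift ray by pose change
print(atz(c,(313.6,160),.039+dz))
```

```text
[0.57927984 0.19532279 0.033     ]
```

Call:
play_rows(steps=[-1,0,0,-0.4,0,-1,0,0,-0.6,0,-1,0,0,-0.67,0,-1,0.5,0,0,0,-1,0.6,-0.02,0,0,-1,0.6,-0.02,0,0,-1,0.58,0,0,0,-1,0,0,0,0,-1,0,0,0.3,0,-1,0,0,0.2,0])

```text
time: 23.9
position: [0.5788, 0.1959, 0.0368]
tool_rot: [0.069, 0.998, 0.0, 0.001]
ft_force: [0.6, 0.7, -1.0]
grip_width: 0.0486
grip_force: 15.0
```

Call:
play_rows(steps=[-1,0,0,0.1,0,-1,0,0,0.1,0,-1,0,0,0.1,0,-1,0,0,0.1,0,-1,0,0,0.08,0,-1,0,0,0,0,-1,0,0,0,0,-1,0,0,0,0,-1,0,0,0,0,-1,0,0,0,0])

```text
time: 24.9
position: [0.5773, 0.196, 0.0228]
tool_rot: [0.069, 0.998, 0.0, 0.0]
ft_force: [-0.5, 0.6, 0.7]
grip_width: 0.0484
grip_force: 15.0
```

Call:
play_rows(steps=[-1,0,0,0.02,0,1,0,0,0,0,1,0,0,0,0,1,0,0,0,0,1,0,0,0,0,1,0,0,0,0,1,0,0,0,0,1,0,0,-0.7,0,1,0,0,-1,0,1,0,0,-1,0])

```text
time: 25.9
position: [0.5767, 0.1958, 0.1034]
tool_rot: [0.069, 0.998, -0.0, -0.001]
ft_force: [1.0, 0.1, 0.2]
grip_width: 0.0872
grip_force: 0.0
```

Call:
play_rows(steps=[1,0.6,-0.84,0,0,1,0.6,-0.84,0,0,1,0.62,-0.84,0,0,1,0.62,-0.84,0,0,1,0.62,-0.84,0,0,1,0.62,-0.84,0,0,1,0.62,-0.84,0,0,1,0,0,0,0,1,0,0,0,0,1,0,0,0,0])

```text
time: 26.9
position: [0.4265, 0.0392, 0.1033]
tool_rot: [0.069, 0.998, -0.0, 0.001]
ft_force: [0.6, -0.1, -0.4]
grip_width: 0.0869
grip_force: 0.0
```

Call:
play_rows(steps=[1,0,0,0.6,0,1,0,0,0.7,0,1,0,0,0.7,0,1,0,0,0.6,0,1,0,0,0.4,0,1,0,0,0.2,0,1,0,0,0.1,0,1,0,0,0,0,1,0,0,0,0,1,0,0,0,0])

```text
time: 27.9
position: [0.4255, 0.039, 0.0046]
tool_rot: [0.069, 0.998, -0.0, 0.001]
ft_force: [-0.5, -0.4, -0.1]
grip_width: 0.0869
grip_force: 0.0
```

Call:
play_rows(steps=[-1,0,0,0,0,-1,0,0,0,0,-1,0,0,0,0,-1,0,0,0,0,-1,0,0,0,0,-1,0,0,0,0,-1,0,0,0,0,-1,0,0,0,0,-1,0,0,0,0,-1,0,0,0,0])

```text
time: 28.9
position: [0.425, 0.0391, 0.004]
tool_rot: [0.069, 0.998, -0.0, -0.0]
ft_force: [-0.3, -0.4, 0.2]
grip_width: 0.0462
grip_force: 15.0
```

Call:
play_rows(steps=[-1,0,0,-0.6,0,-1,0,0,-0.8,0,-1,0,0,-0.8,0,-1,0,0,-0.8,0,-1,-0.7,0.6,0,0,-1,-0.7,0.6,0,0,-1,-0.7,0.6,0,0,-1,-0.7,0.6,0,0,-1,-0.7,0.6,0,0,-1,-0.7,0.6,0,0])

```text
time: 29.9
position: [0.565, 0.1293, 0.0936]
tool_rot: [0.069, 0.998, -0.0, -0.001]
ft_force: [-0.0, 1.0, -1.3]
grip_width: 0.0464
grip_force: 15.0
```

Call:
play_rows(steps=[-1,-0.6,0.58,0,0,-1,-0.6,0.58,0,0,-1,-0.6,0.58,0,0,-1,-0.6,0.58,0,0,-1,0,0,0,0,-1,0,0,0,0,-1,0,0,0.4,0,-1,0,0,0.4,0,-1,0,0,0.4,0,-1,0,0,0.3,0])

```text
time: 30.9
position: [0.6443, 0.1871, 0.047]
tool_rot: [0.07, 0.998, -0.0, -0.001]
ft_force: [0.1, -0.2, -0.9]
grip_width: 0.0463
grip_force: 15.0
```

Call:
play_rows(steps=[-1,0,0,0.2,0,-1,0,0,0.2,0,-1,0,0,0.2,0,-1,0,0,0.15,0,-1,0,0,0.1,0,-1,0,0,0.1,0,-1,0,0,0.05,0,-1,0,0,0,0,-1,0,0,0,0,-1,0,0,0,0])

```text
time: 31.9
position: [0.6459, 0.1876, 0.0193]
tool_rot: [0.069, 0.998, 0.0, 0.0]
ft_force: [-0.2, 0.2, -1.3]
grip_width: 0.0464
grip_force: 15.0
```

Call:
play_rows(steps=[-1,0,0,0.05,0,-1,0,0,0.05,0,-1,0,0,0.05,0,-1,0,0,0.02,0,-1,0,0,0,0,-1,0,0,0,0,-1,0,0,0,0,-1,0,0,0,0,-1,0,0,0,0,-1,0,0,0,0])

```text
time: 32.9
position: [0.6456, 0.1876, 0.0141]
tool_rot: [0.069, 0.998, -0.0, -0.0]
ft_force: [-1.3, 0.3, 2.4]
grip_width: 0.0468
grip_force: 15.0
```

Call:
play_rows(steps=[1,0,0,0,0,1,0,0,0,0,1,0,0,0,0,1,0,0,0,0,1,0,0,0,0,1,0,0,-0.6,0,1,0,0,-0.8,0,1,0,0,-0.8,0,1,0,0,-0.8,0,1,0,0,-0.8,0])

```text
time: 33.9
position: [0.6456, 0.1876, 0.1289]
tool_rot: [0.069, 0.998, 0.0, -0.0]
ft_force: [-0.6, -0.1, 0.1]
grip_width: 0.0871
grip_force: 0.0
```

Call:
play_rows(steps=[1,0.45,0.15,-0.4,0,1,0.45,0.15,-0.4,0,1,0.45,0.15,-0.4,0,1,0.45,0.15,-0.4,0,1,0.45,0.15,-0.4,0,1,0.45,0.15,-0.4,0,1,0.45,0.15,-0.4,0,1,0.45,0.15,-0.4,0,1,0.45,0.15,-0.4,0,1,0,0,0,0])

```text
time: 34.9
position: [0.5301, 0.2458, 0.2383]
tool_rot: [0.068, 0.998, 0.001, 0.001]
ft_force: [1.1, 0.3, 0.0]
grip_width: 0.0867
grip_force: 0.0
```

Run:
```python
from ov import *
c=cam('wrist'); pickle.dump(c,open('w5.pkl','wb'))
L=model(.580,.1957,np.radians(-7.3))
# expected top circles of the containers at level .052/.053
u=np.array([.992,-.127]);th=np.linspace(0,6.3,40)
for l,r in((-.068,.024),(0,.025),(.068,.0235)):
    p=np.array([.580,.1957])+l*u; L.append(([[p[0]+r*np.cos(q),p[1]+r*np.sin(q),.0525] for q in th],(255,0,255)))
b=c['image'].copy(); o=draw(c,L,(120,20,400,300),2)
cv2.imwrite('pics/o2.png',o[:,:,::-1])
```

```text
(no output)
```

View pics/o2.png

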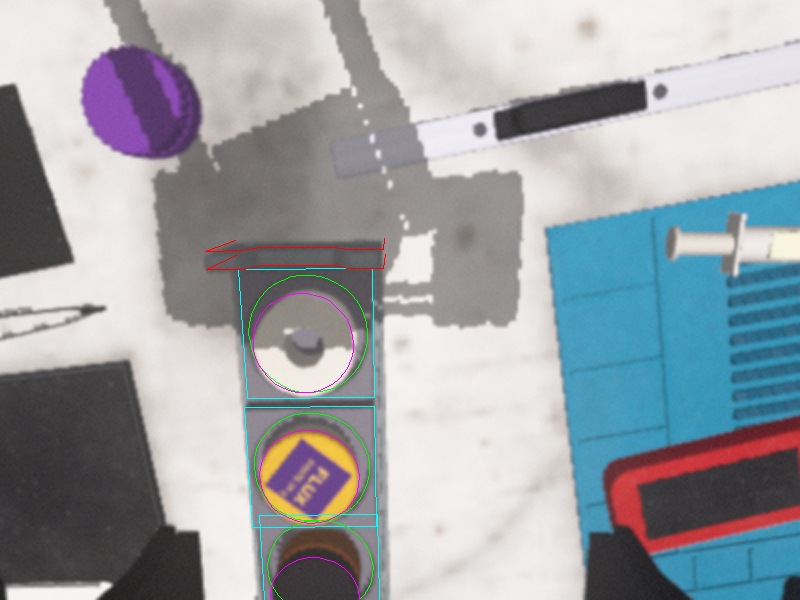

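Spool, tin and jar sit in their wells with tops on the level predicted circles. The bar grip is near (405,75) full-scale. I'll refine the bar pose with this view.

Run:
```python
from seg import *
import pickle
c=pickle.load(open('w5.pkl','rb'))
f=lambda p:(p[0]/2+120-.25,p[1]/2+20-.25)
a,b=[atz(c,f(p),.008) for p in((480,130),(660,92))]; print('screws',a,b,(a+b)/2,np.degrees(np.arctan2(*(b-a)[:2][::-1])))
h,e,m=comp(c,(405,75),lambda h:(h[...,2]<80)&(h[...,1]<90),45); print(m, [atz(c,q,.028)[:2].round(4) for q in cv2.boxPoints(m)], atz(c,m[0],.028))
print(robot.get_obs()['position'])
```

```text
screws [0.42789323 0.30300128 0.008     ] [0.42310606 0.39105954 0.008     ] [0.42549964 0.34703041 0.008     ] 93.11175060108118
((405.9107971191406, 75.07952117919922), (14.584583282470703, 76.03547668457031), 78.02386474609375) [array([0.4221, 0.3084]), array([0.4183, 0.3774]), array([0.4309, 0.3797]), array([0.4348, 0.3101])] [0.42644273 0.344137   0.028     ]
[0.53081231 0.24517316 0.23724549]
```

Call:
play_rows(steps=[1,0.79,0.57,0.4,0,1,0.79,0.57,0.4,0,1,0.79,0.57,0.4,0,1,0.79,0.57,0.4,0,1,0.79,0.57,0.4,0,1,0,0,0,1,1,0,0,0,1,1,0,0,0,1,1,0,0,0,1,1,0,0,0,1])

```text
time: 35.95
position: [0.4259, 0.3452, 0.1752]
tool_rot: [0.316, 0.949, -0.0, -0.0]
ft_force: [-0.1, 1.2, -0.1]
grip_width: 0.0869
grip_force: 0.0
```

Call:
play_rows(steps=[1,0,0,0.25,1,1,0,0,0.25,1,1,0,0,0.25,1,1,0,0,0.25,1,1,0,0,0.25,1,1,0,0,0.25,1,1,0,0,0.25,1,1,0,0,0.25,1,1,0,0,0.25,0.8,1,0,0,0,0])

```text
time: 36.95
position: [0.4252, 0.3448, 0.1069]
tool_rot: [0.689, 0.725, -0.001, -0.0]
ft_force: [0.0, 0.2, -0.3]
grip_width: 0.0873
grip_force: 0.0
```

Run:
```python
from h import *
o=robot.get_obs(); M=R.from_quat(o['tool_rot']).as_matrix(); print(o['position'],M.round(3),o['q'],np.degrees(np.arctan2(M[1,1],M[0,1])))
```

```text
[0.42519519 0.34479885 0.10688195] [[-0.052  0.999 -0.002]
 [ 0.999  0.052 -0.002]
 [-0.001 -0.003 -1.   ]] [ 4.77350622e-01  5.50556325e-01  1.71041437e+00 -3.54834441e-04
  8.83501583e-01  4.26045891e-01] 2.9523624113978912
```

Call:
play_rows(steps=[1,0.05,0,0.5,0,1,0,0,0.6,0,1,0,0,0.6,0,1,0,0,0.6,0,1,0,0,0.5,0,1,0,0,0.3,0,1,0,0,0.1,0,1,0,0,0,0,1,0,0,0,0,1,0,0,0,0])

```text
time: 37.95
position: [0.4259, 0.3474, 0.0132]
tool_rot: [0.688, 0.725, 0.001, 0.0]
ft_force: [-0.2, 0.2, -0.4]
grip_width: 0.0873
grip_force: 0.0
```

Call:
play_rows(steps=[1,0,0,0.1,0,1,0,0,0.1,0,1,0,0,0.1,0,1,0,0,0.1,0,1,0,0,0.1,0,1,0,0,0.05,0,1,0,0,0,0,1,0,0,0,0,1,0,0,0,0,1,0,0,0,0])

```text
time: 38.95
position: [0.4255, 0.3471, -0.0039]
tool_rot: [0.688, 0.725, 0.0, 0.0]
ft_force: [-1.0, 0.1, 0.1]
grip_width: 0.0871
grip_force: 0.0
```

Call:
play_rows(steps=[1,0,0,0.05,0,-1,0,0,0,0,-1,0,0,0,0,-1,0,0,0,0,-1,0,0,0,0,-1,0,0,0,0,-1,0,0,0,0,-1,0,0,0,0,-1,0,0,0,0,-1,0,0,0,0], grip_force=25)

```text
time: 39.95
position: [0.4254, 0.3471, -0.0055]
tool_rot: [0.688, 0.725, 0.0, 0.0]
ft_force: [0.4, -0.5, 0.1]
grip_width: 0.023
grip_force: 0.0
```

Call:
play_rows(steps=[-1,0,0,0,0,-1,0,0,0,0,-1,0,0,0,0,-1,0,0,0,0,-1,0,0,0,0,-1,0,0,0,0,-1,0,0,0,0,-1,0,0,0,0,-1,0,0,0,0,-1,0,0,0,0])

```text
time: 40.95
position: [0.4254, 0.3471, -0.0056]
tool_rot: [0.688, 0.725, -0.0, -0.0]
ft_force: [1.4, 0.6, -2.2]
grip_width: 0.0134
grip_force: 24.9
```

Call:
play_rows(steps=[-1,0,0,-0.5,0,-1,0,0,-0.9,0,-1,0,0,-0.9,0,-1,0,0,-0.9,0,-1,0,0,-0.9,0,-1,0,0,-0.9,-0.9,-1,0,0,0,-0.9,-1,0,0,0,-0.9,-1,0,0,0,-0.9,-1,0,0,0,-0.9])

```text
time: 41.95
position: [0.4247, 0.3467, 0.1443]
tool_rot: [0.508, 0.862, -0.001, -0.0]
ft_force: [-0.0, -0.2, -1.9]
grip_width: 0.0136
grip_force: 24.9
```

Call:
play_rows(steps=[-1,0,0,0,-0.95,-1,0,0,0,-0.95,-1,0,0,0,-0.95,-1,0,0,0,-0.95,-1,0,0,0,-0.95,-1,0,0,0,-0.95,-1,0,0,0,-0.95,-1,0,0,0,-0.95,-1,0,0,0,-0.95,-1,0,0,0,-0.87])

```text
time: 42.95
position: [0.4246, 0.3467, 0.1441]
tool_rot: [0.062, 0.998, -0.0, -0.001]
ft_force: [0.1, 1.0, -1.1]
grip_width: 0.0136
grip_force: 24.9
```

```bash
cat > rep.py <<'E'
from h import *
o=robot.get_obs(); M=R.from_quat(o['tool_rot']).as_matrix(); p=o['position']; print(o['time'],p,np.degrees(np.arctan2(M[1,1],M[0,1])),o['grip_width'])
d=M.T@(np.array([.580,.197,.15])-p); print('units to tray',(d/.03).round(2))
E
python3 rep.py
python3 - <<'E'
from h import *
c=cam('wrist','w6.png')
import pickle; pickle.dump(c,open('w6.pkl','wb'))
E
```

```text
42.95 [0.42463514 0.34670605 0.14409343] 82.9480082443695 0.013592586839769287
units to tray [-5.75 -4.32 -0.2 ]
```

Call:
play_rows(steps=[-1,-0.7,-0.5,0,0,-1,-0.7,-0.54,0,0,-1,-0.72,-0.54,0,0,-1,-0.72,-0.54,0,0,-1,-0.72,-0.54,0,0,-1,-0.72,-0.54,0,0,-1,-0.72,-0.54,0,0,-1,-0.72,-0.54,0,0,-1,0,0,0,0,-1,0,0,0,0])

```text
time: 44.0
position: [0.5787, 0.1976, 0.1439]
tool_rot: [0.065, 0.998, 0.0, -0.001]
ft_force: [-0.0, -0.7, -1.6]
grip_width: 0.0135
grip_force: 24.9
```

Call:
play_rows(steps=[-1,0,0,0,0,-1,0,0,0.4,0,-1,0,0,0.5,0,-1,0,0,0.5,0,-1,0,0,0.4,0,-1,0,0,0.3,0,-1,0,0,0.1,0,-1,0,0,0,0,-1,0,0,0,0,-1,0,0,0,0])

```text
time: 45.0
position: [0.58, 0.1981, 0.0792]
tool_rot: [0.063, 0.998, 0.0, 0.001]
ft_force: [0.1, 0.3, -1.2]
grip_width: 0.0135
grip_force: 24.9
```

```bash
python3 rep.py
python3 - <<'E'
from ov import *
c=cam('wrist'); t=cam('top')
L=model(.580,.197,np.radians(-7.3))
o=np.zeros((600,800,3),np.uint8)
o[:330,:400]=draw(c,L,(200,20,240,198),1.667)[:330,:400]
o[:480,400:]=cv2.resize(t['image'][160:300,220:336],(400,480),interpolation=cv2.INTER_CUBIC)
cv2.imwrite('pics/fin.png',o[:,:,::-1])
E
```

```text
45.0 [0.5799705 0.1980971 0.0791545] 82.73336596638306 0.013487468897593523
units to tray [-0.01 -0.04 -2.36]
```

Call:
play_rows(steps=[-1,0,-0.03,0.1,0,-1,0,0,0.15,0,-1,0,0,0.15,0,-1,0,0,0.15,0,-1,0,0,0.15,0,-1,0,0,0.1,0,-1,0,0,0.1,0,-1,0,0,0.05,0,-1,0,0,0,0,-1,0,0,0,0])

```text
time: 46.1
position: [0.5794, 0.1971, 0.05]
tool_rot: [0.063, 0.998, 0.0, 0.0]
ft_force: [0.1, 0.9, -1.2]
grip_width: 0.0136
grip_force: 24.9
```

Call:
play_rows(steps=[-1,0,0,0.03,0,-1,0,0,0,0,-1,0,0,0,0,-1,0,0,0,0,-1,0,0,0,0,-1,0,0,0,0,-1,0,0,0,0,-1,0,0,0,0,-1,0,0,0,0,-1,0,0,0,0])

```text
time: 47.1
position: [0.5792, 0.1971, 0.049]
tool_rot: [0.063, 0.998, -0.0, -0.0]
ft_force: [-0.3, 0.5, -2.1]
grip_width: 0.0135
grip_force: 24.9
```

Contact is about due, so I'll ease down another 1.5 mm and then release.

Call:
play_rows(steps=[-1,0,0,0.03,0,-1,0,0,0.02,0,-1,0,0,0,0,0,0,0,0,0,1,0,0,0,0,1,0,0,0,0,1,0,0,0,0,1,0,0,0,0,1,0,0,0,0,1,0,0,0,0])

```text
time: 48.1
position: [0.5792, 0.1971, 0.0475]
tool_rot: [0.063, 0.998, -0.0, -0.0]
ft_force: [0.9, -0.5, 0.6]
grip_width: 0.0615
grip_force: 0.0
```

Call:
play_rows(steps=[1,0,0,0,0,1,0,0,0,0,1,0,0,0,0,1,0,0,-0.3,0,1,0,0,-0.6,0,1,0,0,-0.8,0,1,0,0,-0.8,0,1,0,0,-0.8,0,1,0,0,-0.8,0,1,0,0,-0.8,0])

```text
time: 49.1
position: [0.5791, 0.1971, 0.1963]
tool_rot: [0.063, 0.998, 0.0, 0.0]
ft_force: [-0.4, -0.4, 0.4]
grip_width: 0.0873
grip_force: 0.0
```

Call:
play_rows(steps=[1,0.5,0.4,-0.3,0,1,0.5,0.4,-0.3,0,1,0.5,0.4,-0.3,0,1,0.5,0.4,-0.3,0,1,0.5,0.4,-0.3,0,1,0,0,0,0,1,0,0,0,0,1,0,0,0,0,1,0,0,0,0,1,0,0,0,0])

```text
time: 50.1
position: [0.5128, 0.2655, 0.239]
tool_rot: [0.064, 0.998, -0.0, -0.0]
ft_force: [-0.7, -0.2, 0.7]
grip_width: 0.087
grip_force: 0.0
```

```bash
python3 rep.py
python3 - <<'E'
from ov import *
c=cam('wrist'); s=cam('scene')
L=model(.580,.197,np.radians(-7.3))
o=np.zeros((600,800,3),np.uint8)
o[:600,:400]=draw(c,L,(225,110,160,240),2.5)
o[:400,400:]=cv2.resize(s['image'][180:280,250:360],(400,400),interpolation=cv2.INTER_CUBIC)
cv2.imwrite('pics/fin2.png',o[:,:,::-1])
E
```

```text
50.1 [0.51278263 0.26549158 0.23903886] 82.6732134489872 0.0870402281158965
units to tray [-2.52 -1.98  2.97]
```

View pics/fin2.png

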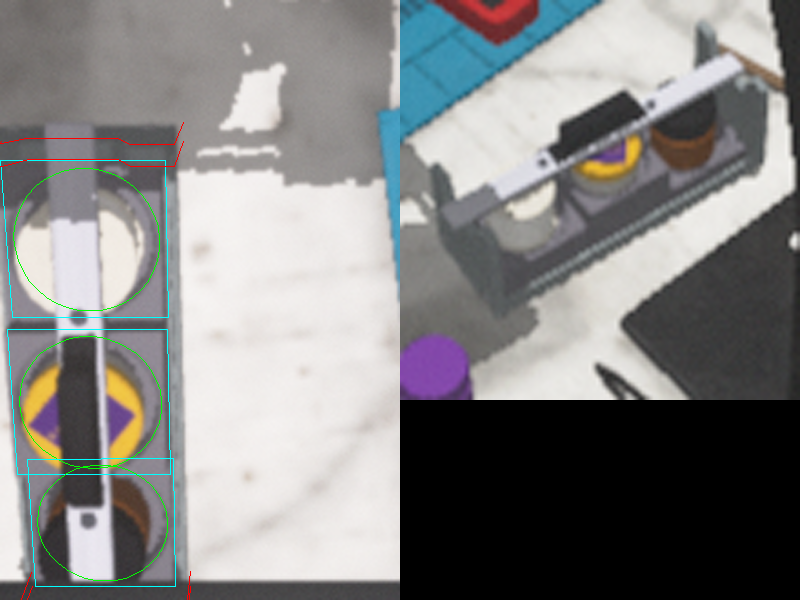

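The bar lies in both notches over the three level containers, and the gripper is clear.

```bash
python3 -c "
from rig import robot; print(robot.hand_in())"
```

```text
the job is handed in; nothing more can be done
None
```

The jar, spool and tin are each in their proper wells and the bar lies with both ends in the notches; I handed the job in at about 50 s of the 106 s limit, but the hand-in returned no verdict.

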